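Nest the tapered glass shade in the wall lamp without wedging it

TASK

Put the white glass shade, narrow end first, into the tilted cup of the brass wall lamp: lower it in line with the cup until you feel the hidden sprung collar give 2 or 3 millimetres, stop well before the collar hits its stop and the glass wedges tight, then let go so that it rests loosely on the collar. Press lightly while still holding the shade rather than dropping it in. Leave the lamp's aim and the other things on the shelf as they are.

Things in the scene. Friction and masses are not known exactly. Their poses are not given: they have to be found in the camera images.
- shade_mid (a point): Centre of the loose opal-white glass shade (0.2 kg, 116 mm tall), on its axis 58 mm above its underside; z points to the domed top. It stands on its narrow end: tapered foot 50 mm tall, 34 widening to 58 mm diameter; straight body, 58 mm diameter, up to 108 mm; low dome. Hold it 80 to 108 mm above its underside: up to 70 mm of its length may enter the cup.
- cup_mouth (a point): Centre of the rim of the lamp's brass cup. z: the cup's axis, out of the mouth, leaning 25 to 37 deg from vertical towards the robot; y: along the lamp's horizontal arm to the upright maple board (face 139 mm from the axis, top 204 mm above the shelf). Cup 77 mm across outside, 71 inside, 82 mm long: 6 mm clearance round the shade. The shade is aligned and centred by this axis.
- collar (a joint): Press of the copper collar in the cup (m): 0 untouched, 0.0075 stop, wedged tight beyond 0.0055. Tapered ring on the cup's axis, 25 mm tall, inner diameter 42 below to 54 mm above. Its top is 1 to 21 mm inside the rim (unknown): the shade meets it with shade_mid about 16 mm outside to 5 mm inside the rim. Spring 1.8 N/mm, preload 0.4 N: shade's weight presses 1 mm, 4 to 6 N presses 2 to 3 mm.
- head (a joint): Swivel of the lamp's cup about its horizontal arm (rad) = lean of the cup's axis from vertical; stiff (3 N m), to be left as it is. The swivel lies on the cup's axis 46 mm behind the mouth, 115 mm above the shelf.
- fob: Bystander: red plastic key fob, 52 x 34 x 10 mm, lying flat with a steel ring; origin under its centre.
- pill_bottle: Bystander: waisted glass pill bottle shaped like a salt shaker with a steel cap, 42 mm diameter, 80 mm tall; origin under its centre.
- coin_roll: Bystander: copper coin roll with a paper band standing upright, 25 mm diameter, 56 mm tall; origin under its centre.
- ring_box: Bystander: walnut ring box, 52 x 52 x 40 mm; origin under its centre.
Not all that is in view belongs to the job. What is shaped like the part that bears shade_mid but pink or turquoise is not meant.

How it is judged:
By the outcome, as a careful person would: the job done as asked, in the order asked, and still so for the second after the job is handed in, with the robot touching nothing.
It also fails if it takes over 42 s, if anything falls off the work surface, if the arm or the gripper's body presses on something with over 40 N, if the wrist force passes 120 N, or if a joint passes its speed limit or range.

ROBOT

A 7-joint arm with a two-finger parallel gripper is mounted at the origin on the work surface. World frame = base frame: x ahead of the robot, y to its left, z up, the work surface at z = 0. Lengths are in m, angles in rad, forces in N, time in s.
With the tool pointing down it reaches from about 0.4 to 0.85 m from the base axis. Payload 4.5 kg.
Tool frame: the origin (TCP) lies on the centre line of the jaws, within the pads' length; the fingertips stand 22 mm ahead of it and the grasp point (between the pads) lies 3 mm ahead of it; z points along the fingers, x is the direction in which the jaws open and shut, and the axes are right-handed (so a half turn about z gives the same grasp; the last joint's range is limited). The gripper opens to 85 mm and grips with 20 to 120 N. Pads are 22 mm wide; open, the fingers measure 114 mm over their backs; the gripper's body (76 mm by 85 mm) begins 54 mm behind the grasp point. The pads swing forward as they close: fully open they stand 13 mm farther back than shut.
Start: joints at [0.034, 0.689, -0.195, 1.565, 0.157, 0.902, -0.215], TCP at [0.625, 0, 0.253] pointing down, gripper open.
Joint ranges: [-3.01, 3.01], [-0.46, 2.08], [-1.47, 1.51], [0.13, 2.56], [-1, 4.14], [0.04, 2.09], [-2.66, 2.66]. Speed limits (rad/s): [2.57, 2.57, 3.14, 3.14, 3.14, 3.14, 3.14].

INTERFACE

Orientations are given as a unit quaternion [x, y, z, w].
In Python, from rig import * gives the robot as it stands.
- The arm moves only by the tool servo_tool, never from a script. Its argument "moves" is a list of rows, each an object with "dp": the shift along the tool's x, y, z in m, a list of three; "twist": the turn about the tool's z in rad; "grip": the opening, from 0 (shut) to 1 (fully open). In form: [{"dp": [dx, dy, dz], "twist": twist, "grip": grip}, ...]. A call has 1 to 5 rows; each row shifts and turns the commanded pose from where the row before left it, along the tool's axes as they then stand; what a row does not reach is not made up. A row lasts 1/8 s, in which the tool goes at most 62.5 mm and 10.7 degrees, less where a joint would pass 70% of its speed; a pose out of reach is approached as far as the arm can. A call with a gripper value outside its range is refused whole. The fingers move at their own pace and stop on an object; "grip_force" is the grip in N (left out, the last holds). Time passes only in rows, so rows that do not move let the fingers close. It gives the time, the measured TCP pose, the force and the opening at its end, in the units of the state.
- read_state(): the state, without advancing time (a new reading comes with each control period).
- camera(name): name is "scene" or "side" or "wrist"; returns the picture (480x640x3 uint8, blue, green, red); there is no depth.
- camera_model(name): a dict with "K" (3x3 intrinsics, pixels), "eye" and "orientation" of the camera in the world. Camera axes: x right, y up, looking along -z (the intrinsics and any distortion apply to the point x, -y, -z); pixel columns grow to the right and rows downward; lengths in m; the calibration is good to about 2 mm. The wrist camera is an equidistant fisheye: a pixel r from the principal point sees the ray r / f radians off the axis. A picture is of the moment at which its call begins: read the wrist's pose just before it. camera_model takes no time and is no camera call; for the wrist camera it gives the pose at the moment of the call.
- hand_in(): hands the job in, once; it reports no verdict.
The state is a dict: "clock": time; "joints": joint angles; "joint_velocities": joint speeds; "joint_efforts": joint torques, N m; "eef_pos": TCP position; "orientation": TCP orientation; "contact_force": force on the tool from outside, world axes, zero at the start; "moment": the same for the moment, N m; "width": opening from 0.0 (shut) to 1.0 (fully open).
Only numpy, scipy, OpenCV 4.12 (cv2) and the standard library are available. Lean on these libraries where they do the work, as an engineer would, in place of code of your own. Each camera call takes 0.05 s, during which the arm holds its last target.

## Working session

There is one attempt and no reset: what is moved stays moved. The work goes in short steps, Python scripts to look and compute and a tool call to move; the robot and the scene stay as the last step left them, time stands still between calls to the robot, and variables do not carry over. Pictures are saved under pics/ and viewed, and the job is handed in when it is done.

Besides the shell and the picture viewer there is one more tool, called after "Emit:" as name([rows], argument=value, ...), one row to a line, values as JSON. servo_tool: Moves the arm, as the interface text tells. Its arguments: {"type":"object","properties":{"moves":{"type":"array"},"grip_force":{"type":"number"}},"required":["moves"]}

```bash
ls; mkdir -p pics; python3 - <<'E'
from rig import *
import cv2
print(read_state())
for n in ("scene","side","wrist"):
    m=camera_model(n); print(n,m)
    cv2.imwrite(f"pics/{n}0.png",camera(n))
E
```

```text
pics
{'clock': 0.0, 'joints': array([ 0.03378187,  0.69000379, -0.19449118,  1.56636085,  0.15728538,
        0.90247649, -0.21508514]), 'joint_velocities': array([-0.00056782, -0.00260794,  0.001019  ,  0.00046782,  0.00037348,
       -0.00107008, -0.00104908]), 'joint_efforts': array([ 1.13546095e-03, -5.39627159e+01, -1.26661520e+00, -1.58547074e+01,
        9.07521317e-03,  9.41080711e-03,  5.53111545e-05]), 'eef_pos': array([ 6.24387691e-01, -4.45540397e-05,  2.52466576e-01]), 'orientation': array([ 9.99999567e-01,  4.63958160e-05, -9.27523480e-04,  6.68908876e-05]), 'contact_force': array([-1.09579246,  0.35171872, -0.42547081]), 'moment': array([ 0.02203807, -0.02025663,  0.05409647]), 'width': 0.9979906359946088}
scene {'K': array([[541.63091335,   0.        , 316.42883878],
       [  0.        , 541.63091335, 244.0287132 ],
       [  0.        ,   0.        ,   1.        ]]), 'eye': array([ 1.1727388 , -0.2273686 ,  0.65005953]), 'orientation': array([0.33629862, 0.25531418, 0.52711096, 0.73747674])}
side {'K': array([[541.4056311 ,   0.        , 311.89972729],
       [  0.        , 541.4056311 , 236.35049139],
       [  0.        ,   0.        ,   1.        ]]), 'eye': array([0.20704513, 0.36748385, 0.69485654]), 'orientation': array([-0.11974741,  0.34579893,  0.88559923, -0.28600291])}
wrist {'K': array([[371.64829954,   0.        , 318.23545558],
       [  0.        , 371.64829954, 235.01700589],
       [  0.        ,   0.        ,   1.        ]]), 'eye': array([0.6247337 , 0.06685595, 0.37325788]), 'orientation': array([-1.35496525e-01,  1.13337995e-04,  4.44990550e-04,  9.90777715e-01])}
```

View pics/scene0.png

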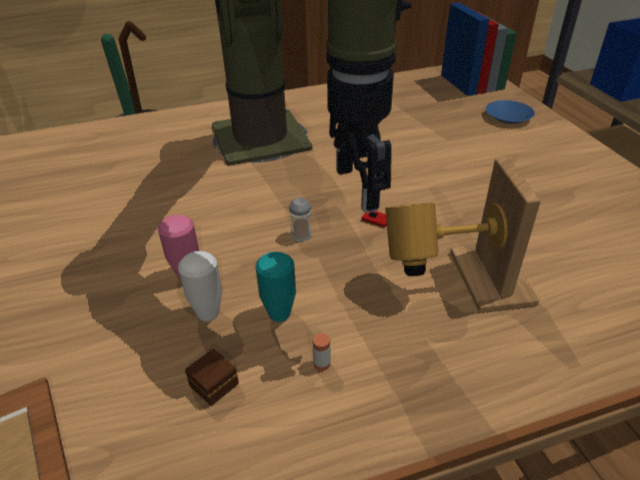

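View pics/side0.png

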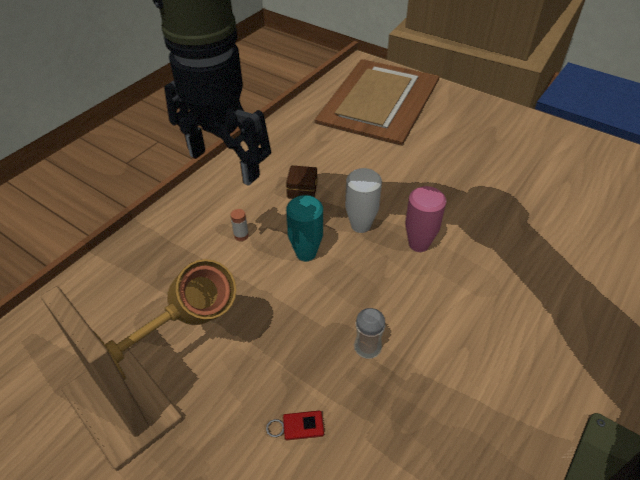

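View pics/wrist0.png

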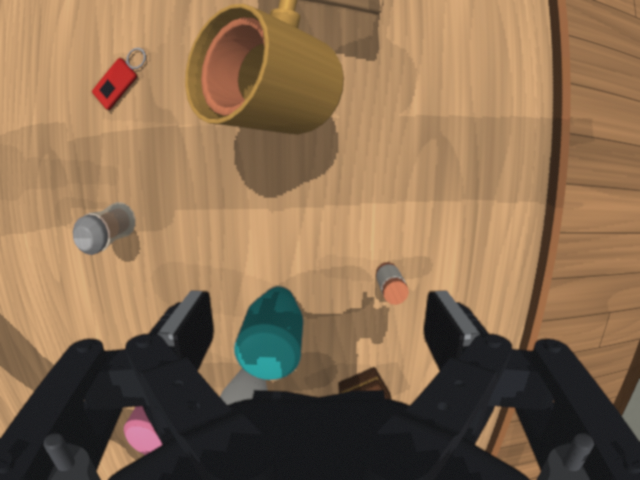

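The side view shows the white shade at about (363,200), the cup mouth at about (204,292) and the fob at (303,425). In the scene view the white shade is at about (202,285) and the cup at (412,232). In the wrist view the cup rim is at about (228,65). The tool can only point down, so I'll grip along the cup's arm direction and let the cup wall swing the shade to the cup's lean.

```bash
python3 - <<'E'
import cv2,numpy as np
def crop(n,x0,y0,x1,y1,s):
    im=cv2.imread(f"pics/{n}0.png")[y0:y1,x0:x1]; return cv2.resize(im,None,fx=s,fy=s,interpolation=cv2.INTER_CUBIC)
a=crop("side",150,245,250,335,4); b=crop("wrist",170,0,360,145,2.2)
c=crop("side",330,155,400,245,4); d=crop("scene",150,205,310,330,2.5)
def pad(i,h,w): return cv2.copyMakeBorder(i[:h,:w],0,max(0,h-i.shape[0]),0,max(0,w-i.shape[1]),cv2.BORDER_CONSTANT)
cv2.imwrite("pics/crops0.png",cv2.resize(np.vstack([np.hstack([pad(a,370,400),pad(b,370,420)]),np.hstack([pad(c,370,400),pad(d,370,420)])]),(800,600)))
for n,p in (("side",[(363,180),(355,210),(372,200),(360,225)]),("scene",[(200,262),(190,290),(212,290),(205,312)])):
    im=cv2.imread(f"pics/{n}0.png"); h=cv2.cvtColor(im,cv2.COLOR_BGR2HSV)
    for q in p: print(n,q,h[q[1],q[0]])
im=cv2.imread("pics/side0.png"); h=cv2.cvtColor(im,cv2.COLOR_BGR2HSV)
for q in [(180,290),(190,312),(172,300),(205,266),(230,290),(205,280),(200,310),(150,320)]: print(q,h[q[1],q[0]])
E
```

```text
side (363, 180) [ 60   2 127]
side (355, 210) [ 35  15 105]
side (372, 200) [ 30  10 106]
side (360, 225) [36 13 98]
scene (200, 262) [ 23  18 130]
scene (190, 290) [ 24  12 103]
scene (212, 290) [25 15 99]
scene (205, 312) [ 21  17 105]
(180, 290) [ 10 142  88]
(190, 312) [ 18 152 126]
(172, 300) [ 19 168  91]
(205, 266) [  9 141 141]
(230, 290) [ 13 141  76]
(205, 280) [ 18 169  71]
(200, 310) [  9 151  93]
(150, 320) [ 16 117 122]
```

View pics/crops0.png

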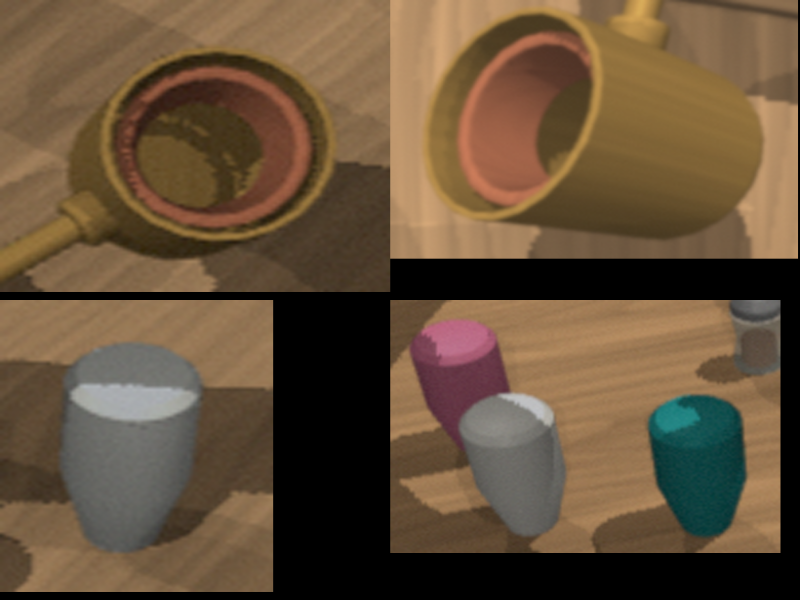

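The crops show the full cup rim in side and wrist views (collar inside it), and the white shade unoccluded in both fixed views. Next I measure the shade and zoom the rim.

```bash
cat > h.py <<'E'
import numpy as np,cv2
from scipy.spatial.transform import Rotation as R
M={'scene':dict(f=541.63091335,c=(316.42883878,244.0287132),eye=np.array([1.1727388,-0.2273686,0.65005953]),q=[0.33629862,0.25531418,0.52711096,0.73747674]),
'side':dict(f=541.4056311,c=(311.89972729,236.35049139),eye=np.array([0.20704513,0.36748385,0.69485654]),q=[-0.11974741,0.34579893,0.88559923,-0.28600291]),
'wrist':dict(f=371.64829954,c=(318.23545558,235.01700589),eye=np.array([0.6247337,0.06685595,0.37325788]),q=[-1.35496525e-01,1.13337995e-04,4.44990550e-04,9.90777715e-01])}
def rays(n,p,m=None):
    m=m or M[n]; p=np.atleast_2d(np.asarray(p,float))
    u=(p-np.array(m['c']))/m['f']
    if n=='wrist':
        r=np.hypot(u[:,0],u[:,1])+1e-12; s=np.sin(r)/r
        d=np.c_[u[:,0]*s,-u[:,1]*s,-np.cos(r)]
    else: d=np.c_[u[:,0],-u[:,1],-np.ones(len(u))]
    d=R.from_quat(m['q']).apply(d); return m['eye'],d/np.linalg.norm(d,axis=1)[:,None]
def project(n,X,m=None):
    m=m or M[n]; v=R.from_quat(m['q']).inv().apply(np.atleast_2d(X)-m['eye'])
    x,y,z=v[:,0],-v[:,1],-v[:,2]
    if n=='wrist':
        t=np.arctan2(np.hypot(x,y),z); k=t/np.hypot(x,y)
    else: k=1/z
    return np.c_[x*k,y*k]*m['f']+np.array(m['c'])
E
python3 - <<'E'
from h import *
def mask(n,lo,hi,seed):
    h=cv2.cvtColor(cv2.imread(f"pics/{n}0.png"),cv2.COLOR_BGR2HSV)
    m=cv2.morphologyEx(cv2.inRange(h,lo,hi),cv2.MORPH_OPEN,np.ones((3,3)))
    _,l=cv2.connectedComponents(m); return l==l[seed[1],seed[0]]
def axis(lo,hi,ss,name,zs):
    out=[]
    for n,s in ss.items():
        m=mask(n,lo,hi,s); ys,xs=np.nonzero(m)
        e,d=rays(n,np.c_[xs,ys]); a=np.arctan2(d[:,1],d[:,0]); a0=np.median(a); da=(a-a0+np.pi)%(2*np.pi)-np.pi
        lo_,hi_=np.percentile(da,[.2,99.8]); out.append((e[:2],a0+(lo_+hi_)/2,(hi_-lo_)/2)); print(name,n,xs.min(),xs.max(),ys.min(),ys.max(),m.sum())
    A=np.array([[np.cos(o[1]),-np.cos(out[1][1])] if False else 0 for o in out]) if False else None
    (e1,a1,h1),(e2,a2,h2)=out; d1=np.array([np.cos(a1),np.sin(a1)]);d2=np.array([np.cos(a2),np.sin(a2)])
    t=np.linalg.solve(np.c_[d1,-d2],e2-e1); p=e1+t[0]*d1
    print(name,p.round(4),'radii',t[0]*np.sin(h1),t[1]*np.sin(h2)); return p
axis((0,0,70),(180,45,255),{'scene':(200,280),'side':(363,210)},'white',0)
axis((80,100,20),(100,255,255),{'scene':(275,280),'side':(305,225)},'turq',0)
axis((150,60,20),(178,255,255),{'scene':(178,240),'side':(424,210)},'pink',0)
for n,(x0,y0,x1,y1),s in (('side',(165,250,245,330),7),('wrist',(175,0,275,130),6)):
    im=cv2.imread(f"pics/{n}0.png")[y0:y1,x0:x1]; im=cv2.resize(im,None,fx=s,fy=s,interpolation=cv2.INTER_CUBIC)
    for v in range(x0,x1,10): cv2.line(im,((v-x0)*s,0),((v-x0)*s,5),(255,0,0),1); cv2.putText(im,str(v),((v-x0)*s,16),0,.35,(255,0,0),1)
    for v in range(y0,y1,10): cv2.line(im,(0,(v-y0)*s),(5,(v-y0)*s),(255,0,0),1); cv2.putText(im,str(v),(6,(v-y0)*s+4),0,.35,(255,0,0),1)
    cv2.imwrite(f"pics/rim_{n}.png",im[:600])
E
```

```text
white scene 178 221 251 320 2242
white side 346 381 168 232 1833
white [ 0.5409 -0.2196] radii 0.028268988438272385 0.028265610146801574
turq scene 256 294 252 320 2107
turq side 287 322 195 260 1929
turq [ 0.581  -0.1104] radii 0.027441190246920818 0.02774947640676695
pink scene 158 197 215 273 1472
pink side 406 445 186 251 1973
pink [ 0.4351 -0.2391] radii 0.02789420670099921 0.028142812835776708
```

View pics/rim_side.png

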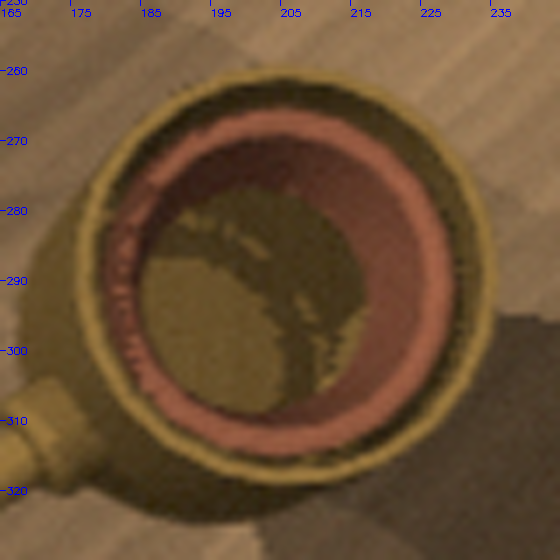

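View pics/rim_wrist.png

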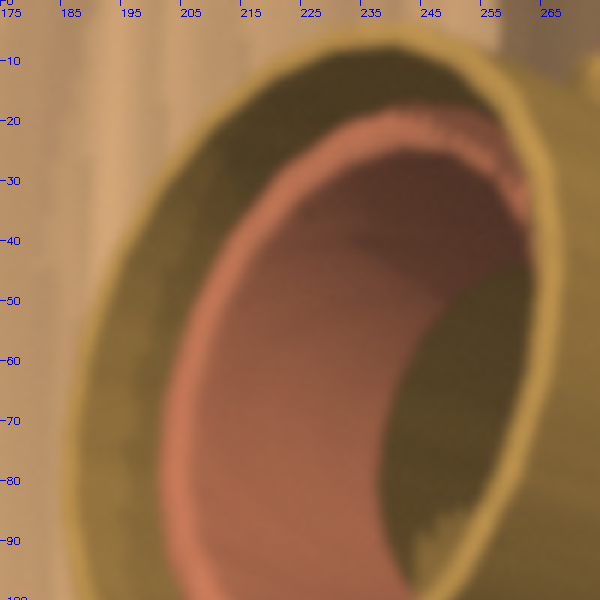

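```bash
cat > cup.py <<'E'
from h import *
from scipy.optimize import least_squares
def frame(p):
    sx,sy,yaw,lean=p
    # y axis (to board) horizontal; z leans towards robot
    y=np.array([-np.sin(yaw),np.cos(yaw),0]); hx=np.cross(y,[0,0,1]) # = (cos,sin,0)
    z=np.cos(lean)*np.array([0,0,1])-np.sin(lean)*hx
    return np.array([sx,sy,.115])+.046*z, y, z
def rad(p,n,px):
    c,y,z=frame(p); e,d=rays(n,px); t=((c-e)@z)/(d@z); X=e+d*t[:,None]; return np.linalg.norm(X-c,axis=1)
E
python3 - <<'E'
from cup import *
sel={}
for n,g,roi in (('side',((205.9,290.3),(60,60)),(165,245,250,335)),('wrist',((228,64),(80,118)),(175,0,275,130))):
    h=cv2.cvtColor(cv2.imread(f"pics/{n}0.png"),cv2.COLOR_BGR2HSV)
    m=cv2.inRange(h,(16,130,105 if n=='side' else 140),(24,255,255)); k=np.zeros_like(m);x0,y0,x1,y1=roi;k[y0:y1,x0:x1]=m[y0:y1,x0:x1]
    ys,xs=np.nonzero(k); sel[n]=np.c_[xs,ys]
    print(n,len(xs))
# start: rim centre from side ray at z=.155
e,d=rays('side',[(205.9,290.3)]); c=(e+d*((.155-e[2])/d[0,2]))[0]; print(c)
e,d=rays('wrist',[(228,65)]); print((e+d*((.155-e[2])/d[0,2]))[0])
p=np.array([c[0]+.023,c[1],0,.54])
for g in (.006,.003,.002,.0015):
    use={n:v[np.abs(rad(p,n,v)-.037)<g] for n,v in sel.items()}
    f=lambda q:np.concatenate([(rad(q,n,v)-.037)*1e3/np.sqrt(len(v)) for n,v in use.items()])
    s=least_squares(f,p,loss='soft_l1',x_scale=[.01,.01,.1,.1]);p=s.x
    print(g,p[:2].round(4),np.degrees(p[2:]).round(2),[len(v) for v in use.values()],np.sqrt((f(p)**2).sum()/2))
for n in use:
    q=p
    s=least_squares(lambda q:(rad(q,n,use[n])-.037)*1e3,p,x_scale=[.01,.01,.1,.1]);print(n,'only',s.x[:2].round(4),np.degrees(s.x[2:]).round(2))
c,y,z=frame(p);print('mouth',c,'y',y,'z',z); np.save('cup.npy',p)
x=np.cross(y,z)
for n in ('side','wrist','scene'):
    im=cv2.imread(f"pics/{n}0.png")
    for a in np.linspace(0,2*np.pi,40):
        u=project(n,c+.037*(np.cos(a)*x+np.sin(a)*y))[0]; cv2.circle(im,tuple(int(round(v*8)) for v in u),4,(0,255,0),-1,shift=3)
    P=project(n,np.array([c-.082*z,c,c+.05*z,c-.046*z,c-.046*z+.139*y]))
    cv2.polylines(im,[P[:3].round().astype(int)],False,(255,0,255),1);cv2.polylines(im,[P[3:].round().astype(int)],False,(255,0,255),1)
    sel[n]=im
cv2.imwrite('pics/ov0.png',np.hstack([cv2.resize(sel['side'][240:400,60:260],(400,320)),cv2.resize(sel['scene'][160:320,360:560],(400,320))]));cv2.imwrite('pics/ov1.png',sel['wrist'][:200,100:400].repeat(2,0).repeat(2,1))
E
```

```text
side 687
wrist 1829
[0.56310852 0.11755784 0.155     ]
[0.57153994 0.10979739 0.155     ]
0.006 [0.5938 0.1086] [-10.51  36.13] [452, 1071] 1.1798246323795287
0.003 [0.5939 0.1083] [-11.05  36.12] [450, 1433] 1.163532409974362
0.002 [0.5938 0.1083] [-11.01  36.15] [442, 1237] 1.0045338931688446
0.0015 [0.5938 0.1082] [-11.03  36.18] [385, 1030] 0.8144296187904068
side only [0.5936 0.109 ] [-9.96 35.9 ]
wrist only [0.5938 0.108 ] [-11.1   36.09]
mouth [0.56719423 0.1134343  0.15212865] y [0.19133308 0.98152517 0.        ] z [-0.57944711  0.11295421  0.80714459]
```

View pics/ov0.png

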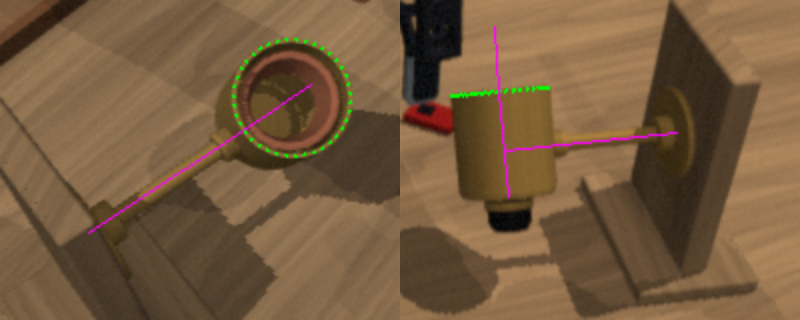

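View pics/ov1.png

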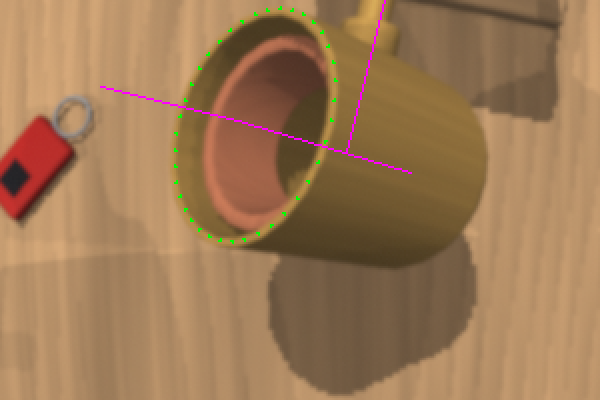

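The rim fit overlays well in all three views: mouth about (0.567, 0.113, 0.152), lean 36.2°, yaw -11°, and the arm's end lands on the board's flange. The white shade is at (0.541, -0.220), and its radius check gives 28.3 mm against the given 29. Now moving above the shade.

Emit:
servo_tool([
  {"dp": [-0.021,0.055,0],"twist": 0,"grip": 1},
  {"dp": [-0.021,0.055,0],"twist": 0,"grip": 1},
  {"dp": [-0.021,0.055,0],"twist": 0,"grip": 1},
  {"dp": [-0.021,0.055,0],"twist": 0,"grip": 1},
  {"dp": [0,0,0],"twist": -0.178,"grip": 1},
], grip_force=25)

```text
clock: 0.78
eef_pos: [0.5376, -0.2271, 0.2528]
orientation: [0.996, 0.086, -0.002, 0.002]
contact_force: [0.3, 0.2, -0.0]
width: 1.0
```

Emit:
servo_tool([
  {"dp": [0,0,0],"twist": -0.18,"grip": 1},
  {"dp": [0,0,0],"twist": -0.18,"grip": 1},
  {"dp": [0,0,0],"twist": -0.18,"grip": 1},
  {"dp": [0,0,0],"twist": -0.18,"grip": 1},
  {"dp": [0,0,0],"twist": -0.18,"grip": 1},
])

```text
clock: 1.4
eef_pos: [0.5408, -0.22, 0.253]
orientation: [0.857, 0.516, -0.0, -0.0]
contact_force: [0.7, 0.6, 0.3]
width: 0.998
```

Emit:
servo_tool([
  {"dp": [0,0,0.01],"twist": -0.15,"grip": 1},
  {"dp": [0,0,0.02],"twist": -0.15,"grip": 1},
  {"dp": [0,0,0],"twist": 0,"grip": 1},
])

```text
clock: 1.78
eef_pos: [0.5396, -0.2201, 0.2218]
orientation: [0.772, 0.635, -0.001, -0.002]
contact_force: [0.2, 0.5, 0.3]
width: 1.005
```

```bash
python3 - <<'E'
from rig import *
from h import *
s=read_state(); m=camera_model("wrist"); im=camera("wrist"); cv2.imwrite("pics/w1.png",im)
print(s['clock'],s['eef_pos'],s['orientation'],s['joints'].round(2),s['contact_force'],s['moment'])
x=R.from_quat(s['orientation']).apply([[1,0,0],[0,1,0],[0,0,1]]);print(x.round(4))
mm=dict(f=m['K'][0,0],c=(m['K'][0,2],m['K'][1,2]),eye=m['eye'],q=m['orientation'])
print(project('wrist',[[.541,-.2196,.116],[.541,-.2196,.108]],mm))
E
```

```text
1.775 [ 0.53963133 -0.22007365  0.22175292] [ 0.77242047  0.63510851 -0.00100661 -0.00166894] [ 0.65  0.73 -0.6   1.71  0.51  0.87  1.2 ] [0.18392441 0.50199365 0.34309594] [-0.0030152   0.00258017  0.03589573]
[[ 1.933e-01  9.811e-01  6.000e-04]
 [ 9.811e-01 -1.933e-01 -3.900e-03]
 [-3.700e-03  1.300e-03 -1.000e+00]]
[[320.65973938 243.88914526]
 [320.58139221 240.38211302]]
```

View pics/w1.png

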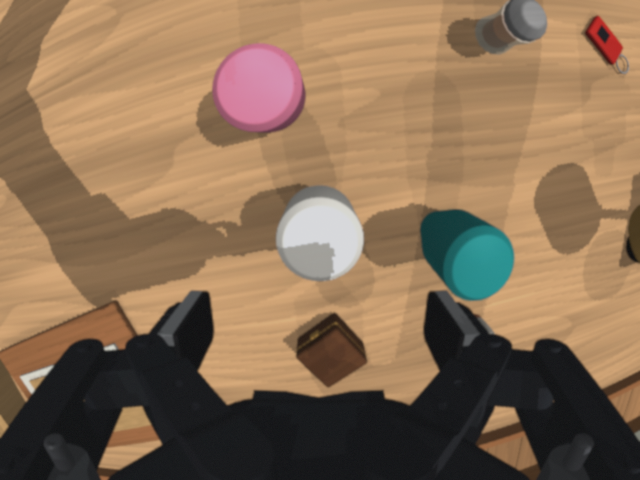

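The wrist view has the shade top centred near (320,238), against a predicted (320.6,240), so they agree. It stands between the jaws and clear of its neighbours. Lowering and gripping.

Emit:
servo_tool([
  {"dp": [0,0,0.04],"twist": 0,"grip": 1},
  {"dp": [0,0,0.04],"twist": 0,"grip": 1},
  {"dp": [0,0,0.03],"twist": 0,"grip": 1},
  {"dp": [0,0,0.012],"twist": 0,"grip": 1},
  {"dp": [0,0,0],"twist": 0,"grip": 0.8},
])

```text
clock: 2.45
eef_pos: [0.5414, -0.2199, 0.1016]
orientation: [0.772, 0.635, -0.0, 0.0]
contact_force: [0.7, -1.1, 0.1]
width: 0.823
```

Emit:
servo_tool([
  {"dp": [0,0,0],"twist": 0,"grip": 0.5},
  {"dp": [0,0,0],"twist": 0,"grip": 0.5},
  {"dp": [0,0,0],"twist": 0,"grip": 0.5},
  {"dp": [0,0,0],"twist": 0,"grip": 0.5},
], grip_force=25)

```text
clock: 2.95
eef_pos: [0.5422, -0.2201, 0.1027]
orientation: [0.772, 0.636, 0.001, 0.001]
contact_force: [-0.4, 0.2, 6.7]
width: 0.669
```

```bash
python3 - <<'E'
from rig import *
from h import *
s=read_state(); print(s['clock'],s['eef_pos'],s['contact_force'],s['width'])
a=camera("side")[120:280,260:460];b=camera("scene")[180:340,120:320]
cv2.imwrite("pics/g1.png",cv2.resize(np.hstack([a,b]),(800,320)))
E
```

```text
2.95 [ 0.54224854 -0.22011886  0.1027431 ] [-0.40560254  0.19867966  6.67860785] 0.6686977377513428
```

View pics/g1.png

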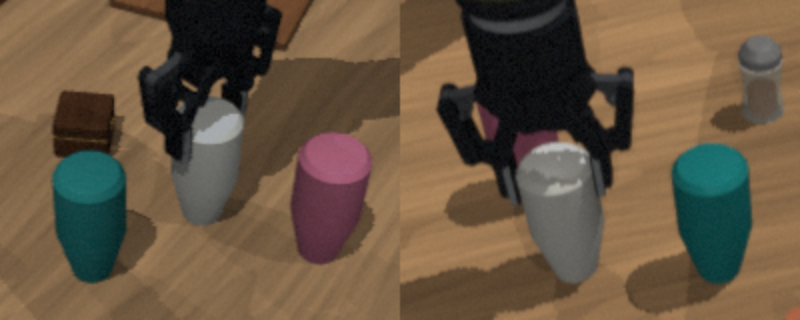

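Gripped: width 0.669 × 85 mm = 57 mm, and both views show pads on the upper body with the shade upright. The grasp height is about 99.7 mm. Lifting and carrying it over the cup.

Emit:
servo_tool([
  {"dp": [0,0,-0.02],"twist": 0,"grip": 0.5},
  {"dp": [0,0,-0.045],"twist": 0,"grip": 0.5},
  {"dp": [0,0,-0.055],"twist": 0,"grip": 0.5},
  {"dp": [0,0,-0.055],"twist": 0,"grip": 0.5},
  {"dp": [0,0,-0.035],"twist": 0,"grip": 0.5},
])

```text
clock: 3.68
eef_pos: [0.5412, -0.22, 0.3141]
orientation: [0.772, 0.636, 0.001, 0.001]
contact_force: [-0.6, -0.0, -1.4]
width: 0.666
```

Emit:
servo_tool([
  {"dp": [0.022,-0.002,0],"twist": 0,"grip": 0.5},
  {"dp": [0.045,-0.005,0],"twist": 0,"grip": 0.5},
  {"dp": [0.05,-0.007,0],"twist": 0,"grip": 0.5},
  {"dp": [0.05,-0.007,0],"twist": 0,"grip": 0.5},
  {"dp": [0.05,-0.007,0],"twist": 0,"grip": 0.5},
])

```text
clock: 4.3
eef_pos: [0.5545, -0.0004, 0.3112]
orientation: [0.772, 0.636, -0.0, -0.0]
contact_force: [0.6, 0.8, -2.1]
width: 0.666
```

Emit:
servo_tool([
  {"dp": [0.05,-0.006,0],"twist": 0,"grip": 0.5},
  {"dp": [0.04,-0.005,0],"twist": 0,"grip": 0.5},
  {"dp": [0.025,-0.002,0],"twist": 0,"grip": 0.5},
  {"dp": [0,0,0],"twist": 0,"grip": 0.5},
  {"dp": [0,0,0],"twist": 0,"grip": 0.5},
])

```text
clock: 4.92
eef_pos: [0.5641, 0.112, 0.3109]
orientation: [0.772, 0.635, -0.001, 0.0]
contact_force: [-0.1, -0.3, -1.1]
width: 0.665
```

```bash
cat > look.py <<'E'
from rig import *
from cup import *
import sys
p=np.load('cup.npy'); c,y,z=frame(p); hx=np.cross(y,[0,0,1])
s=read_state(); print(s['clock'],s['eef_pos'].round(4),'F',s['contact_force'].round(2),'w',s['width'], 'q',s['orientation'].round(4))
P=s['eef_pos']+R.from_quat(s['orientation']).apply([0,0,.003])-c
print('P h,y,v mm',(1e3*np.array([P@hx,P@y,P[2]])).round(1),'axial',round(1e3*P@z,1),'w',round(1e3*P@np.cross(y,z),1),'Fax',round(s['contact_force']@z,2),'Fw',round(s['contact_force']@np.cross(y,z),2))
t=sys.argv[1] if len(sys.argv)>1 else None
if t:
    G=s['eef_pos']+R.from_quat(s['orientation']).apply([0,0,.003])
    a=camera("side");b=camera("scene");cv2.imwrite(f"pics/{t}_side.png",a);cv2.imwrite(f"pics/{t}_scene.png",b)
    cv2.imwrite(f"pics/{t}.png",np.hstack([cv2.resize(a[160:340,100:300],(400,360)),cv2.resize(b[80:260,310:510],(400,360))]))
E
python3 look.py a1
```

```text
4.925 [0.5641 0.112  0.3109] F [-0.09 -0.35 -1.08] w 0.6653083504557604 q [ 7.723e-01  6.353e-01 -1.000e-03  4.000e-04]
P h,y,v mm [ -2.8  -2.  155.8] axial 127.4 w 89.7 Fax -0.86 Fw -0.66
```

View pics/a1.png

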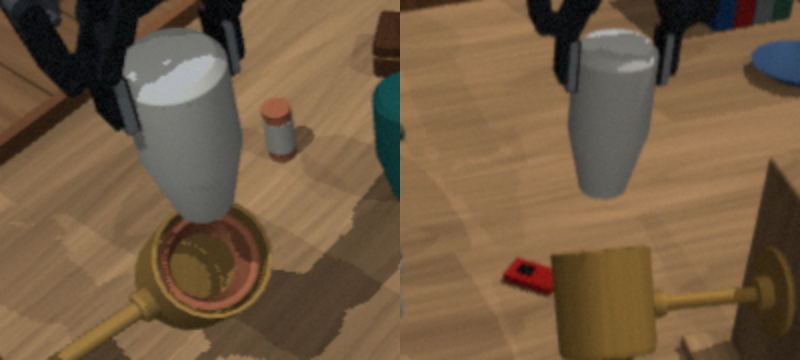

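Held upright above the cup (side crop at about (185,120), scene crop at about (610,120)). I'll measure where the held shade's foot actually is relative to the cup.

```bash
python3 - <<'E'
from cup import *
p=np.load('cup.npy'); c,y,z=frame(p); hx=np.cross(y,[0,0,1])
o=[]
for n,seed,yr in (('side',(190,240),None),('scene',(612,0),None)):
    im=cv2.imread(f"pics/a1_{n}.png");h=cv2.cvtColor(im,cv2.COLOR_BGR2HSV)
    seed=(194,230) if n=='side' else (411,150)
    m=cv2.morphologyEx(cv2.inRange(h,(0,0,60),(180,50,255)),cv2.MORPH_OPEN,np.ones((3,3)))
    _,l=cv2.connectedComponents(m); m=l==l[seed[1],seed[0]]; ys,xs=np.nonzero(m); print(n,xs.min(),xs.max(),ys.min(),ys.max())
    # central line of lower part: mid of each row at foot part
    r=np.arange(ys.max()-24,ys.max()-8); mid=[]
    for q in r: x=xs[ys==q]; mid.append(((x.min()+x.max())/2,q))
    mid=np.array(mid); e,d=rays(n,mid); a=np.arctan2(d[:,1],d[:,0]); 
    # median foot ray
    o.append((e,d)); print((xs[ys==r[0]].min(),xs[ys==r[0]].max()), np.degrees(a[[0,-1]]))
# closest point of mean rays at matching: intersect azimuth planes (mean)
(e1,d1),(e2,d2)=o; u1=d1.mean(0)[:2];u2=d2.mean(0)[:2]
t=np.linalg.solve(np.c_[u1,-u2],(e2-e1)[:2]); X=(e1[:2]+t[0]*u1); Q=np.r_[X,0]-c
print('axis at foot',X, 'h,y',1e3*(Q@hx),1e3*(Q@y))
E
```

```text
side 158 220 174 271
(np.int64(175), np.int64(217)) [-35.25446902 -35.3502554 ]
scene 394 438 94 178
(np.int64(397), np.int64(430)) [150.81094906 150.91789509]
axis at foot [0.58011717 0.10291981] h,y 14.695969052589193 -7.847657227591971
```

```bash
python3 - <<'E'
from cup import *
G=np.array([.5641,.112,.308])
out=[]
for n,(x0,y0) in (('side',(100,160)),('scene',(310,80))):
    im=cv2.imread(f"pics/a1_{n}.png"); im=cv2.resize(im[y0:y0+180,x0:x0+200],(400,360))
    for zz,r in ((-.0997,.017),(-.0497,.029),(.008,.029)):
        for a in np.linspace(0,2*np.pi,24):
            u=(project(n,G+[r*np.cos(a),r*np.sin(a),zz])[0]-[x0,y0])*2; cv2.circle(im,tuple(u.round().astype(int)),1,(0,255,0),-1)
    out.append(im)
cv2.imwrite('pics/a1o.png',np.hstack(out))
E
```

```text
(no output)
```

View pics/a1o.png

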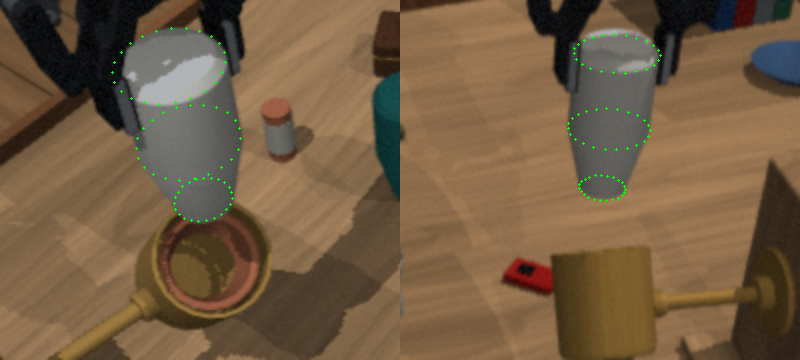

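The overlay of the expected upright shade matches both views to about 1–2 mm; my row-midpoint estimate was biased by camera roll, so I discard it. Lowering the foot just inside the mouth.

Emit:
servo_tool([
  {"dp": [0.002,-0.002,0.01],"twist": 0,"grip": 0.5},
  {"dp": [0,0,0.025],"twist": 0,"grip": 0.5},
  {"dp": [0,0,0.025],"twist": 0,"grip": 0.5},
  {"dp": [0,0,0.015],"twist": 0,"grip": 0.5},
  {"dp": [0,0,0.006],"twist": 0,"grip": 0.5},
])

```text
clock: 5.65
eef_pos: [0.5635, 0.1154, 0.2303]
orientation: [0.772, 0.635, 0.0, 0.001]
contact_force: [0.0, -2.9, 7.6]
width: 0.669
```

Emit:
servo_tool([
  {"dp": [0,0,0],"twist": 0,"grip": 0.5},
  {"dp": [0,0,0],"twist": 0,"grip": 0.5},
])

```text
clock: 5.9
eef_pos: [0.5634, 0.1156, 0.2314]
orientation: [0.772, 0.635, 0.0, 0.001]
contact_force: [0.3, -2.6, 4.4]
width: 0.663
```

```bash
python3 look.py a2
```

```text
5.9 [0.5634 0.1156 0.2314] F [ 0.27 -2.6   4.4 ] w 0.6632075531831805 q [7.721e-01 6.355e-01 4.000e-04 8.000e-04]
P h,y,v mm [-4.2  1.4 76.3] axial 64.0 w 41.7 Fax 3.1 Fw 3.21
```

View pics/a2.png

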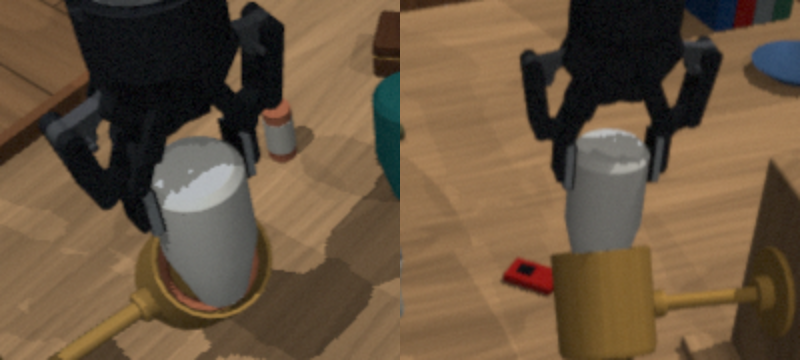

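Contact: about +4 N vertical. The foot's near corner is about 6 mm inside, probably on the collar's top ring. Backing off slightly and estimating the collar's depth from the earlier images.

Emit:
servo_tool([
  {"dp": [-0.001,0,-0.006],"twist": 0,"grip": 0.5},
  {"dp": [0,0,0],"twist": 0,"grip": 0.5},
  {"dp": [0,0,0],"twist": 0,"grip": 0.5},
])

```text
clock: 6.38
eef_pos: [0.5624, 0.1154, 0.236]
orientation: [0.772, 0.636, -0.0, -0.0]
contact_force: [-0.1, 0.6, -2.1]
width: 0.671
```

```bash
python3 look.py; python3 - <<'E'
from cup import *
from scipy.optimize import least_squares
p=np.load('cup.npy'); c,y,z=frame(p)
pts={'wrist':[(201.8,78.3),(204.7,59.2),(215,37.5),(230,22.8),(245,17.5)],'side':[(205.7,265.3),(179.9,290),(230,290.7),(204.3,315)]}
def rr(n,dp):
    cc=c-dp*z; e,d=rays(n,pts[n]); t=((cc-e)@z)/(d@z); return np.linalg.norm(e+d*t[:,None]-cc,axis=1)
f=lambda q:1e3*np.concatenate([rr(n,q[0]/1e3)-q[1]/1e3 for n in pts])
s=least_squares(f,[10,33]);print('outer edge depth,radius mm',s.x,f(s.x).round(2))
for d in (2,6,10,14,18): print(d,[ (1e3*rr(n,d/1e3)).round(1) for n in pts])
E
```

```text
6.375 [0.5624 0.1154 0.236 ] F [-0.12  0.56 -2.08] w 0.6710408157663962 q [ 7.718e-01  6.359e-01 -0.000e+00 -3.000e-04]
P h,y,v mm [-5.1  1.  80.9] axial 68.3 w 43.6 Fax -1.55 Fw -1.41
outer edge depth,radius mm [ 9.14996465 31.78101787] [ 0.52  0.28 -0.18 -0.74 -0.93 -0.74 -0.64  1.35  1.09]
2 [array([23.3, 21.6, 22.4, 25.6, 29.5]), array([29.6, 32.4, 31.3, 33.7])]
6 [array([28.2, 27.5, 27.4, 28.3, 29.9]), array([30.4, 31.7, 32.3, 33.2])]
10 [array([33.4, 33.3, 32.7, 31.8, 31.2]), array([31.2, 31. , 33.3, 32.8])]
14 [array([38.8, 39.2, 38.2, 35.8, 33.3]), array([32.1, 30.3, 34.4, 32.4])]
18 [array([44.3, 45. , 43.7, 40.2, 36. ]), array([32.9, 29.6, 35.4, 32. ])]
```

The collar top comes out about 9 mm deep with an outer radius of about 32 mm. That predicts seating with the grasp point at an axial distance of about 49 mm outside the rim. Next I tilt the shade by swinging the grip toward the robot, with the foot's near side held by the cup's lower lip above the collar.

Emit:
servo_tool([
  {"dp": [-0.001,-0.004,0.006],"twist": 0,"grip": 0.5},
  {"dp": [0,-0.007,-0.0005],"twist": 0,"grip": 0.5},
  {"dp": [0,-0.007,-0.0005],"twist": 0,"grip": 0.5},
  {"dp": [0,-0.006,0],"twist": 0,"grip": 0.5},
  {"dp": [0,0,0],"twist": 0,"grip": 0.5},
])

```text
clock: 7.0
eef_pos: [0.5382, 0.1191, 0.2313]
orientation: [0.772, 0.636, -0.0, -0.0]
contact_force: [1.5, 1.0, 3.1]
width: 0.665
```

```bash
python3 look.py a3
```

```text
7.0 [0.5382 0.1191 0.2313] F [1.52 1.04 3.12] w 0.6646751907535084 q [ 7.716e-01  6.361e-01 -1.000e-04 -2.000e-04]
P h,y,v mm [-29.5   0.   76.2] axial 78.9 w 21.1 Fax 1.75 Fw 2.89
```

View pics/a3.png

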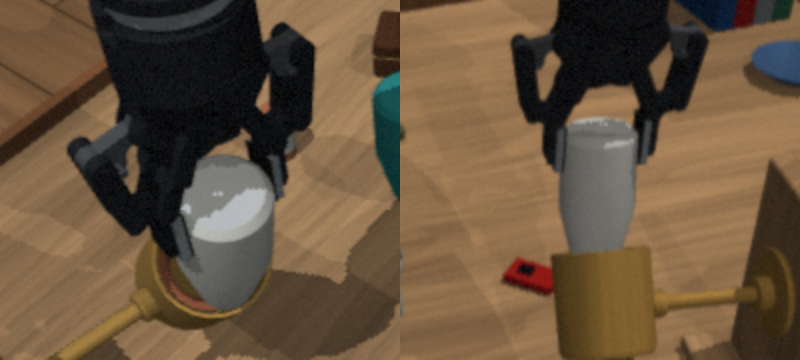

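The side crop shows the shade leaning toward the robot with its foot inside the lower lip. Forces are about 3 N. Continuing.

Emit:
servo_tool([
  {"dp": [0,-0.008,0.001],"twist": 0,"grip": 0.5},
  {"dp": [0,-0.008,0.001],"twist": 0,"grip": 0.5},
  {"dp": [0,-0.008,0.002],"twist": 0,"grip": 0.5},
  {"dp": [0,-0.008,0.003],"twist": 0,"grip": 0.5},
  {"dp": [0,0,0],"twist": 0,"grip": 0.5},
])

```text
clock: 7.72
eef_pos: [0.5063, 0.1251, 0.2239]
orientation: [0.771, 0.636, -0.001, -0.0]
contact_force: [0.9, 0.5, 1.2]
width: 0.667
```

```bash
python3 look.py a4
```

```text
7.725 [0.5063 0.1251 0.2239] F [0.92 0.45 1.15] w 0.6665835674818156 q [ 7.715e-01  6.363e-01 -7.000e-04 -4.000e-04]
P h,y,v mm [-62.   -0.2  68.8] axial 92.1 w -9.4 Fax 0.45 Fw 1.34
```

View pics/a4.png

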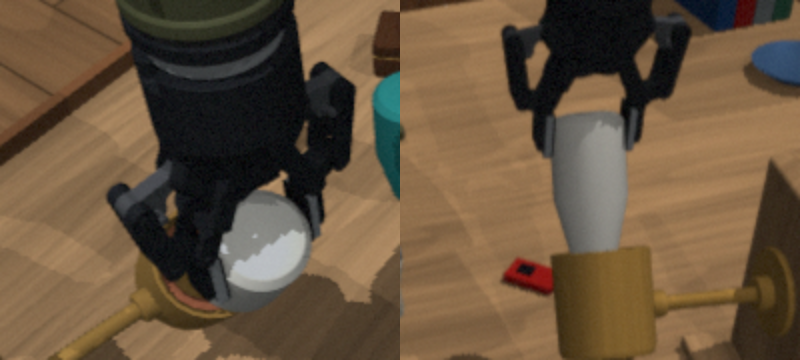

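Emit:
servo_tool([
  {"dp": [0,-0.005,0.0015],"twist": 0,"grip": 0.5},
  {"dp": [0,-0.0035,0.002],"twist": 0,"grip": 0.5},
  {"dp": [0,0,0],"twist": 0,"grip": 0.5},
  {"dp": [0,0,0],"twist": 0,"grip": 0.5},
])

```text
clock: 8.32
eef_pos: [0.4989, 0.1262, 0.2207]
orientation: [0.772, 0.636, -0.0, 0.0]
contact_force: [2.0, -0.3, -0.1]
width: 0.669
```

```bash
python3 look.py
```

```text
8.325 [0.4989 0.1262 0.2207] F [ 2.   -0.31 -0.07] w 0.6686980026053354 q [ 7.720e-01  6.357e-01 -4.000e-04  0.000e+00]
P h,y,v mm [-69.5  -0.6  65.5] axial 93.9 w -17.4 Fax -1.25 Fw 1.59
```

Now centring the grip on the cup axis, perpendicular to it, then checking the tilt.

Emit:
servo_tool([
  {"dp": [0.0005,0.007,-0.005],"twist": 0,"grip": 0.5},
  {"dp": [0,0.007,-0.005],"twist": 0,"grip": 0.5},
  {"dp": [0,0,0],"twist": 0,"grip": 0.5},
  {"dp": [0,0,0],"twist": 0,"grip": 0.5},
])

```text
clock: 8.82
eef_pos: [0.5126, 0.1241, 0.2306]
orientation: [0.772, 0.636, -0.0, -0.0]
contact_force: [-0.0, -0.6, -2.5]
width: 0.662
```

```bash
cat > ov.py <<'E'
from cup import *
import sys
def ov(tag,G,lean,out):
    p=np.load('cup.npy'); c,y,z=frame(p); hx=np.cross(y,[0,0,1])
    a=-np.sin(lean)*hx+np.cos(lean)*np.array([0,0,1]); b=np.cross(y,a); o=[]
    for n,(x0,y0) in (('side',(140,200)),('scene',(340,90))):
        im=cv2.imread(f"pics/{tag}_{n}.png")[y0:y0+130,x0:x0+130]; im=cv2.resize(im,(400,400),interpolation=cv2.INTER_CUBIC)
        for k,r in ((-.0997,.017),(-.0497,.029),(.008,.029)):
            for t in np.linspace(0,2*np.pi,32):
                u=(project(n,G+k*a+r*(np.cos(t)*b+np.sin(t)*y))[0]-[x0,y0])*400/130; cv2.circle(im,tuple(u.round().astype(int)),1,(0,255,0),-1)
        for t in np.linspace(0,2*np.pi,32):
            u=(project(n,c+.037*(np.cos(t)*np.cross(y,z)+np.sin(t)*y))[0]-[x0,y0])*400/130; cv2.circle(im,tuple(u.round().astype(int)),1,(255,0,255),-1)
        o.append(im)
    cv2.imwrite(out,np.hstack(o))
E
python3 look.py a5; python3 - <<'E'
from rig import *
from ov import *
s=read_state(); ov('a5',s['eef_pos']-[0,0,.003],np.load('cup.npy')[3],'pics/a5o.png')
E
```

```text
8.825 [0.5126 0.1241 0.2306] F [-0.04 -0.63 -2.49] w 0.6621692956705465 q [ 7.719e-01  6.357e-01 -4.000e-04 -2.000e-04]
P h,y,v mm [-55.7   0.   75.5] axial 93.8 w -0.4 Fax -2.06 Fw -1.41
```

View pics/a5o.png

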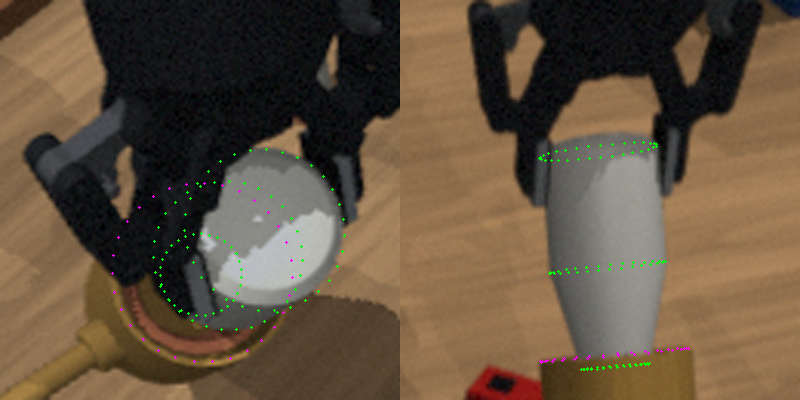

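The overlay at 36.2° agrees in both views (dome outline on the circle in the side crop, foot entering at the mouth's centre in the scene crop). Lowering along the axis.

Emit:
servo_tool([
  {"dp": [0,0.0044,0.0054],"twist": 0,"grip": 0.5},
  {"dp": [0,0.0041,0.0056],"twist": 0,"grip": 0.5},
  {"dp": [0,0.0041,0.0056],"twist": 0,"grip": 0.5},
  {"dp": [0,0.0041,0.0056],"twist": 0,"grip": 0.5},
  {"dp": [0,0,0],"twist": 0,"grip": 0.5},
])

```text
clock: 9.55
eef_pos: [0.5294, 0.1208, 0.208]
orientation: [0.772, 0.636, -0.0, -0.0]
contact_force: [0.8, -0.5, -2.2]
width: 0.663
```

```bash
python3 look.py
```

```text
9.55 [0.5294 0.1208 0.208 ] F [ 0.85 -0.53 -2.18] w 0.6628928088124397 q [ 7.720e-01  6.356e-01 -4.000e-04 -2.000e-04]
P h,y,v mm [-38.5   0.   52.8] axial 65.4 w 0.1 Fax -2.31 Fw -0.53
```

Emit:
servo_tool([
  {"dp": [0,0.003,0.004],"twist": 0,"grip": 0.5},
  {"dp": [0,0.002,0.0028],"twist": 0,"grip": 0.5},
  {"dp": [0,0.0012,0.0016],"twist": 0,"grip": 0.5},
  {"dp": [0,0,0],"twist": 0,"grip": 0.5},
])

```text
clock: 10.05
eef_pos: [0.5354, 0.1199, 0.2001]
orientation: [0.772, 0.636, -0.0, -0.0]
contact_force: [0.2, 0.9, -2.7]
width: 0.663
```

```bash
python3 look.py a6; python3 - <<'E'
from rig import *
from ov import *
s=read_state(); ov('a6',s['eef_pos']-[0,0,.003],np.load('cup.npy')[3],'pics/a6o.png')
E
```

```text
10.05 [0.5354 0.1199 0.2001] F [ 0.15  0.93 -2.73] w 0.6631371270580483 q [ 7.719e-01  6.357e-01 -1.000e-04 -0.000e+00]
P h,y,v mm [-32.4   0.2  45. ] axial 55.4 w 0.4 Fax -2.19 Fw -1.63
```

View pics/a6o.png

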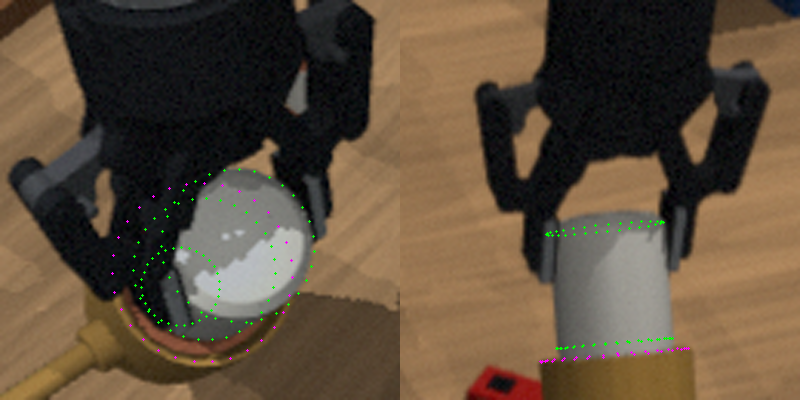

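Still free at axial 55.4 mm, with the fingers clear of the rim. Small 1 mm steps from here.

Emit:
servo_tool([
  {"dp": [0,0.0006,0.0008],"twist": 0,"grip": 0.5},
  {"dp": [0,0.0006,0.0008],"twist": 0,"grip": 0.5},
  {"dp": [0,0.0006,0.0008],"twist": 0,"grip": 0.5},
  {"dp": [0,0,0],"twist": 0,"grip": 0.5},
  {"dp": [0,0,0],"twist": 0,"grip": 0.5},
])

```text
clock: 10.78
eef_pos: [0.537, 0.1195, 0.1977]
orientation: [0.772, 0.636, -0.0, -0.0]
contact_force: [-1.8, -0.6, -2.0]
width: 0.666
```

```bash
python3 look.py
```

```text
10.775 [0.537  0.1195 0.1977] F [-1.75 -0.59 -2.01] w 0.6664809444550336 q [ 7.719e-01  6.358e-01 -2.000e-04 -1.000e-04]
P h,y,v mm [-30.8   0.2  42.6] axial 52.6 w 0.3 Fax -0.68 Fw -2.49
```

Emit:
servo_tool([
  {"dp": [0,0.0006,0.0008],"twist": 0,"grip": 0.5},
  {"dp": [0,0,0],"twist": 0,"grip": 0.5},
  {"dp": [0,0,0],"twist": 0,"grip": 0.5},
])

```text
clock: 11.15
eef_pos: [0.5375, 0.1194, 0.1969]
orientation: [0.772, 0.636, -0.0, -0.0]
contact_force: [-2.5, -0.5, -1.4]
width: 0.663
```

```bash
python3 look.py
```

```text
11.15 [0.5375 0.1194 0.1969] F [-2.49 -0.5  -1.39] w 0.6629135189699037 q [ 7.718e-01  6.358e-01 -3.000e-04 -1.000e-04]
P h,y,v mm [-30.3   0.2  41.8] axial 51.6 w 0.2 Fax 0.27 Fw -2.71
```

Contact has begun: net axial about +2.4 N at 51.6 mm, with about 1.3 N of sideways push toward the lower side. Shifting the grip 1 mm that way to centre it.

Emit:
servo_tool([
  {"dp": [0,-0.0008,0.0006],"twist": 0,"grip": 0.5},
  {"dp": [0,0,0],"twist": 0,"grip": 0.5},
  {"dp": [0,0,0],"twist": 0,"grip": 0.5},
])

```text
clock: 11.52
eef_pos: [0.5373, 0.1195, 0.1965]
orientation: [0.772, 0.636, 0.0, 0.0]
contact_force: [-1.6, -0.4, -1.9]
width: 0.667
```

```bash
python3 look.py
```

```text
11.525 [0.5373 0.1195 0.1965] F [-1.62 -0.41 -1.93] w 0.6666057845512035 q [7.719e-01 6.357e-01 2.000e-04 1.000e-04]
P h,y,v mm [-30.6   0.3  41.3] axial 51.4 w -0.3 Fax -0.67 Fw -2.36
```

Emit:
servo_tool([
  {"dp": [0,0,0],"twist": 0,"grip": 0.5},
])

```text
clock: 11.65
eef_pos: [0.5372, 0.1196, 0.1964]
orientation: [0.772, 0.636, 0.0, 0.0]
contact_force: [-0.4, -0.4, -1.4]
width: 0.667
```

```bash
python3 look.py
```

```text
11.65 [0.5372 0.1196 0.1964] F [-0.4  -0.36 -1.36] w 0.6668338951139166 q [7.719e-01 6.357e-01 2.000e-04 1.000e-04]
P h,y,v mm [-30.6   0.3  41.3] axial 51.4 w -0.3 Fax -0.91 Fw -1.06
```

Now nearly centred, with a net axial force of about 1.1 N, so roughly 0.4 mm of press. Pressing on toward a collar force of about 5 N, which would read Fax about +3.

Emit:
servo_tool([
  {"dp": [0,0.0006,0.0008],"twist": 0,"grip": 0.5},
  {"dp": [0,0,0],"twist": 0,"grip": 0.5},
  {"dp": [0,0,0],"twist": 0,"grip": 0.5},
])

```text
clock: 12.02
eef_pos: [0.5376, 0.1194, 0.1956]
orientation: [0.772, 0.636, 0.0, 0.0]
contact_force: [-0.8, -1.2, -0.6]
width: 0.668
```

```bash
python3 look.py
```

```text
12.025 [0.5376 0.1194 0.1956] F [-0.82 -1.24 -0.64] w 0.6680968234911596 q [7.719e-01 6.358e-01 0.000e+00 1.000e-04]
P h,y,v mm [-30.2   0.2  40.5] axial 50.5 w -0.4 Fax -0.18 Fw -0.83
```

Emit:
servo_tool([
  {"dp": [0,0.0003,0.0004],"twist": 0,"grip": 0.5},
  {"dp": [0,0,0],"twist": 0,"grip": 0.5},
  {"dp": [0,0,0],"twist": 0,"grip": 0.5},
])

```text
clock: 12.4
eef_pos: [0.5379, 0.1194, 0.1953]
orientation: [0.772, 0.636, 0.0, 0.0]
contact_force: [-0.5, -0.7, 0.0]
width: 0.667
```

```bash
python3 look.py
```

```text
12.4 [0.5379 0.1194 0.1953] F [-0.5  -0.67  0.02] w 0.6671526579132794 q [0.7719 0.6358 0.     0.    ]
P h,y,v mm [-29.9   0.2  40.1] axial 50.0 w -0.5 Fax 0.23 Fw -0.28
```

Emit:
servo_tool([
  {"dp": [0,0.0003,0.0004],"twist": 0,"grip": 0.5},
  {"dp": [0,0.0003,0.0004],"twist": 0,"grip": 0.5},
  {"dp": [0,0,0],"twist": 0,"grip": 0.5},
  {"dp": [0,0,0],"twist": 0,"grip": 0.5},
])

```text
clock: 12.9
eef_pos: [0.5384, 0.1193, 0.1945]
orientation: [0.772, 0.636, -0.0, 0.0]
contact_force: [-2.1, -0.1, 1.5]
width: 0.665
```

```bash
python3 look.py
```

```text
12.9 [0.5384 0.1193 0.1945] F [-2.08 -0.14  1.53] w 0.6648206018779829 q [ 0.7719  0.6358 -0.      0.    ]
P h,y,v mm [-29.4   0.3  39.3] axial 49.1 w -0.5 Fax 2.43 Fw -0.72
```

Emit:
servo_tool([
  {"dp": [0,0,0],"twist": 0,"grip": 0.5},
])

```text
clock: 13.02
eef_pos: [0.5384, 0.1193, 0.1944]
orientation: [0.772, 0.636, -0.0, -0.0]
contact_force: [-2.8, -0.9, 1.0]
width: 0.661
```

```bash
python3 look.py
```

```text
13.025 [0.5384 0.1193 0.1944] F [-2.78 -0.9   0.99] w 0.6607427084370833 q [ 0.7719  0.6358 -0.     -0.    ]
P h,y,v mm [-29.4   0.3  39.3] axial 49.1 w -0.5 Fax 2.31 Fw -1.48
```

Net axial is about 4.5 N, which is about 2.3 mm of press. One more small step of about 0.35 mm for margin.

Emit:
servo_tool([
  {"dp": [0,0.0002,0.0003],"twist": 0,"grip": 0.5},
  {"dp": [0,0,0],"twist": 0,"grip": 0.5},
  {"dp": [0,0,0],"twist": 0,"grip": 0.5},
])

```text
clock: 13.4
eef_pos: [0.5386, 0.1193, 0.1941]
orientation: [0.772, 0.636, -0.0, 0.0]
contact_force: [-2.0, -1.1, 1.6]
width: 0.665
```

```bash
python3 look.py a7; python3 look.py; python3 - <<'E'
from rig import *
from ov import *
s=read_state(); ov('a7',s['eef_pos']-[0,0,.003],np.load('cup.npy')[3],'pics/a7o.png')
E
```

```text
13.4 [0.5386 0.1193 0.1941] F [-2.   -1.14  1.59] w 0.6647425033401 q [ 0.7719  0.6358 -0.      0.    ]
P h,y,v mm [-29.2   0.3  39. ] axial 48.7 w -0.5 Fax 2.32 Fw -0.47
13.5 [0.5386 0.1192 0.1941] F [-3.08 -0.25  1.17] w 0.6636737899538063 q [ 0.7719  0.6358 -0.      0.    ]
P h,y,v mm [-29.1   0.2  39. ] axial 48.7 w -0.5 Fax 2.7 Fw -1.71
```

View pics/a7o.png

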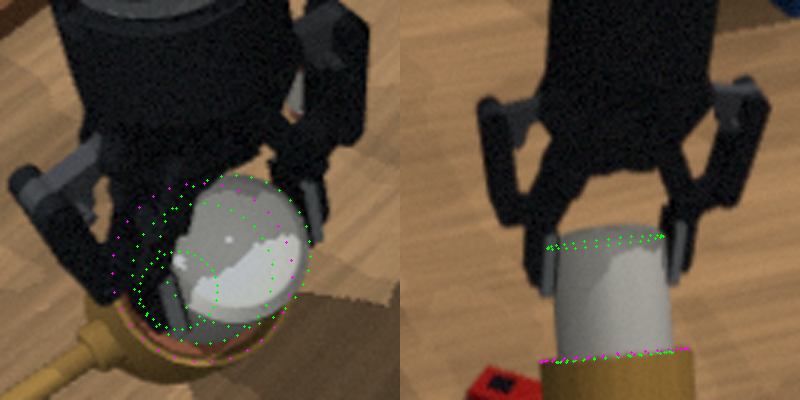

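Net axial is about 4.7 N, about 2.4 mm of press, within the 2–3 mm asked and well short of the stop. Both views show the shade aligned. Releasing gently.

Emit:
servo_tool([
  {"dp": [0,0,0],"twist": 0,"grip": 0.7},
  {"dp": [0,0,0],"twist": 0,"grip": 0.75},
  {"dp": [0,0,0],"twist": 0,"grip": 0.85},
  {"dp": [0,0,0],"twist": 0,"grip": 1},
  {"dp": [0,0,0],"twist": 0,"grip": 1},
])

```text
clock: 14.12
eef_pos: [0.5387, 0.1193, 0.1941]
orientation: [0.772, 0.636, 0.0, 0.0]
contact_force: [0.7, 0.2, -0.1]
width: 1.0
```

```bash
python3 look.py a8
```

```text
14.125 [0.5387 0.1193 0.1941] F [ 0.65  0.22 -0.07] w 1.000052035573667 q [7.719e-01 6.358e-01 1.000e-04 0.000e+00]
P h,y,v mm [-29.    0.3  39. ] axial 48.6 w -0.4 Fax -0.41 Fw 0.44
```

View pics/a8.png

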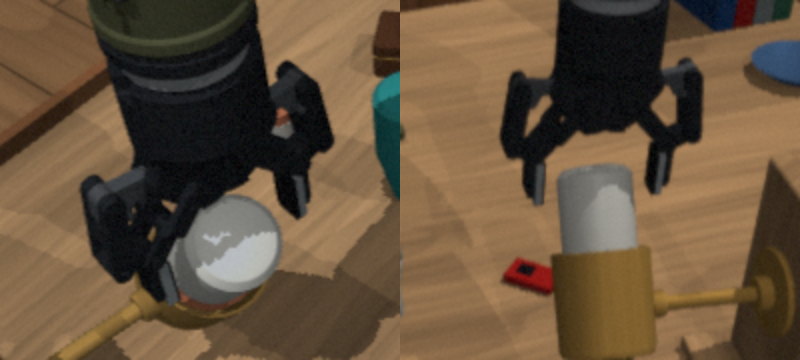

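Released: no force reads on the tool and the shade stands in the cup. Retreating straight up.

Emit:
servo_tool([
  {"dp": [0,0,-0.01],"twist": 0,"grip": 1},
  {"dp": [0,0,-0.025],"twist": 0,"grip": 1},
  {"dp": [0,0,-0.04],"twist": 0,"grip": 1},
  {"dp": [0,-0.02,-0.04],"twist": 0,"grip": 1},
  {"dp": [0,-0.04,-0.01],"twist": 0,"grip": 1},
])

```text
clock: 14.85
eef_pos: [0.4814, 0.1318, 0.3221]
orientation: [0.773, 0.635, 0.003, 0.001]
contact_force: [-0.1, -0.0, 1.0]
width: 1.0
```

Emit:
servo_tool([
  {"dp": [-0.04,-0.02,0],"twist": 0,"grip": 1},
  {"dp": [-0.04,0,0],"twist": 0,"grip": 1},
  {"dp": [0,0,0],"twist": 0,"grip": 1},
])

```text
clock: 15.22
eef_pos: [0.444, 0.0528, 0.3195]
orientation: [0.773, 0.634, -0.001, 0.001]
contact_force: [-0.2, 0.8, -0.2]
width: 1.006
```

```bash
python3 look.py a9; python3 - <<'E'
from ov import *
p=np.load('cup.npy'); c,y,z=frame(p)
ov('a9',c+.0502*z,p[3],'pics/a9o.png')
E
```

```text
15.225 [0.444  0.0528 0.3195] F [-0.2   0.84 -0.17] w 1.0056515120712688 q [ 0.7735  0.6338 -0.001   0.001 ]
P h,y,v mm [-109.3  -83.1  164.4] axial 197.2 w 8.8 Fax 0.08 Fw -0.39
```

View pics/a9o.png

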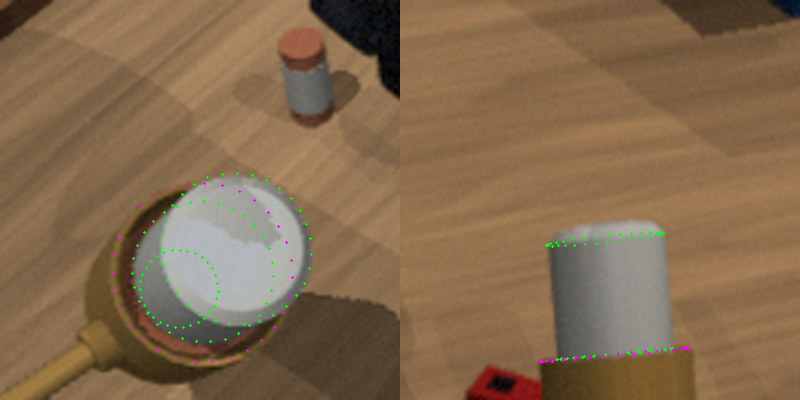

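View pics/a9_scene.png

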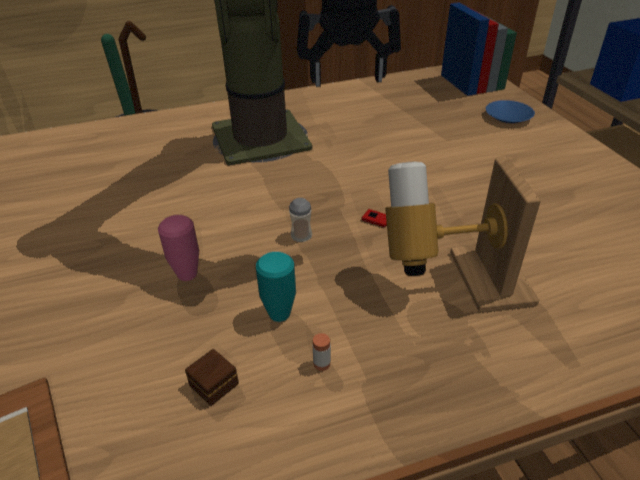

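```bash
python3 - <<'E'
from cup import *
p=np.load('cup.npy'); c,y,z=frame(p); w=np.cross(y,z)
X=c+.0582*z
f=lambda q:(project('side',q)[0]-[140,200])*400/130
print('pred',f(X),'d/mm w',f(X+.001*w)-f(X),'y',f(X+.001*y)-f(X),'z',f(X+.001*z)-f(X))
h=cv2.cvtColor(cv2.imread('pics/a9_side.png'),cv2.COLOR_BGR2HSV)
m=cv2.inRange(h,(0,0,60),(180,60,255)); _,l=cv2.connectedComponents(m); m=(l==l[280,215]).astype(np.uint8)
ys,xs=np.nonzero(m);print(xs.min(),xs.max(),ys.min(),ys.max())
for k in (0,1):
  pts=np.array([project('side',X+.029*(np.cos(t)*w+np.sin(t)*y))[0] for t in np.linspace(0,6.28,60)]);
print('pred body-top extents',pts.min(0),pts.max(0))
E
```

```text
pred [236.81194024 247.63624943] d/mm w [-1.48136541 -2.18478133] y [-2.14632568  1.43174416] z [ 0.61791498 -0.43357502]
183 240 257 311
pred body-top extents [191.95402035 256.13012586] [241.0698438  305.36031313]
```

After release the shade sits in line with the cup to within about 1 px (about 1.7 mm) in the side view, inside the calibration tolerance. The rim overlay is unchanged and the bystanders look untouched. Handing in.

```bash
python3 - <<'E'
from rig import *
print(hand_in())
E
```

```text
the job is handed in; nothing more can be done
None
```

The white shade is in the brass lamp's cup, narrow end first, resting loosely on the collar. I handed the job in at about 15.2 s on the robot's clock; no verdict was reported.

**What I did:**
- **Grip:** I held the shade about 100 mm above its underside at 25 N.
- **Tilt:** The tool can only point down. I leaned the shade to the cup's 36° by swinging it in the pads against the cup's lower lip, then lowered it along the cup's axis.
- **Press:** I pressed to a net force of about 4.7 N, which is about 2.4 mm of collar travel. Then I let go while still pressing lightly and backed the arm away.

**Last checks:**
- The shade is in line with the cup. In the side view it sits about 1 px (roughly 1.7 mm) off the predicted outline, which is within calibration.
- The rim overlay has not moved, so the lamp's aim looks unchanged.
- The fob, pill bottle, coin roll and ring box look untouched in the scene picture, and the robot is clear of everything.

**What disagreed:**
- Force noise of roughly ±0.7 N leaves the press uncertain by about 0.3 mm.
- One early estimate of the foot's position was biased and I dropped it, because an outline overlay contradicted it.
- While I was first lowering the still-upright shade, its foot briefly touched, probably on the collar ring, reading up to about 8 N. I backed off at once.

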